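# Clamp a paperback in the spine-gluing press

## Task

On the bookshop's repair bench a paperback stands spine up between the jaws of the gluing press. First slide it along the slot until its end rests fully against the metal end stop; then push the cam lever's handle through its quarter turn onto its end stop and press it home there with about 20 newtons for a second, so that the book is clamped. Never push book or press with more than 30 newtons, keep the book upright and against the stop, leave the other things where they are, and let go of everything.

Things in the scene. Friction and masses are not known exactly. Their poses are not given: they have to be found in the camera images.
- press: Gluing press, fixed to the bench. Origin: underside of its steel base plate (x -100..100, y -115..55, 15 mm thick), below the seated book's centre. x runs along the book slot to the end stop, y to the fixed jaw, z up. Two plywood jaws, x -60..70, tops 95 mm up: the fixed one's inner face at y 18, the sliding one's at y -18 when open. Round cam post, radius 17, at x -30, y -75, under the lever.
- lever (a joint): Cam lever's angle about its upright pivot, rad; grows anticlockwise seen from above. 0: open, pointing roughly to the press's -y. 1.571: on its end stop, pointing roughly to the press's +x. The handle sits on its hub up to 0.12 rad off either way, so true directions differ by that from the reading. Starts at 0 to 0.25; stays where left. Takes 0.4 N m, near the end 0.6, squeezing the book.
- lever_pivot (a point): Point on the lever's upright pivot axis (x -30, y -75 of the press), 107 mm above the bench, the mid-height of the lever's handle; it does not turn with the lever. The black handle, to be pushed from the side and not gripped, is a level round bar 18 mm thick, from 51 to 125 mm off the axis. Only base plate or bench lies beneath it. Its end stop is hard.
- book_center (a point): Centre of the grey paperback standing spine up on the press's base plate: 148 mm long (x, along the slot), 28 thick (y), 105 high (z), its spine 120 mm above the bench; about 300 g. Starts 30 to 55 mm short of seated, about 4 mm free to either jaw, its near end sticking out of the jaws. When seated its centre lies at the press's x = 0.
- glue_jar: Closed round jar of glue, 60 mm across, 75 mm tall, origin at its underside; to be left alone.
- glue_brush: Flat brush lying on the bench beyond the lever's swing, lying along its x; to be left alone.
- spare_book: Another paperback lying flat, 110 x 165 x 24 mm, origin at its underside; to be left alone.
- end_stop (a point): Centre of the face of the aluminium end stop, an upright plate (62 mm wide in y, top 105 mm above the bench) that closes the far end of the book slot, at x = 75 mm of the press, 60 mm above the bench.
Mind the look-alikes: they are no part of the job. What is shaped like the part that bears book_center but black, purple or yellow is not meant.

How it is judged:
On the way, in this order (a step that is already met when the one before it is completed fails the run):
1. the book rests against the end stop (within 2 mm) while the lever is still open (x of book_center in the frame of press above -0.002 m and value of joint lever below 0.45 rad), for 0.2 s.
2. the lever is home on its end stop (within 0.02 rad) and the fingers press it there with more than 12 N (value of joint lever above 1.551 rad and contact force between the fingers and press above 12 N), for 0.4 s.
At the end, for the whole second after the job is handed in: The lever is within 0.02 rad of its closed end stop; the book stands upright and straight between the jaws (within 0.06 rad), within 2.5 mm of the metal end stop, at rest (value of joint lever above 1.551 rad and x of book_center in the frame of press between -0.0025 and 0.003 m and y of book_center in the frame of press between -0.002 and 0.008 m and angle between book_center's own z axis and vertical below 0.06 rad and angle between the x axis of book_center and the x axis of press, either way round below 0.06 rad and linear speed of book below 0.01 m/s); the robot touches nothing.
It fails at once if a push of more than 30 N on the book (contact force between any of the fingers, the arm and book above 30 N).
It fails at once if a push of more than 30 N on the press or its lever (contact force between any of the fingers, the arm and press above 30 N).
It fails at once if the book tipped by more than 0.3 rad (angle between book_center's own z axis and vertical above 0.3 rad).
It fails at once if the glue jar, the brush or the spare book moved by more than 25 mm (distance of any of glue_jar, glue_brush, spare_book from where it was at the start of the episode above 0.025 m).
It also fails if it takes over 72 s, if anything falls off the work surface, if the arm or the gripper's body presses on something with over 40 N, if the wrist force passes 120 N, or if a joint passes its speed limit or range.

## Robot

A 6-joint arm with a two-finger parallel gripper is mounted at the origin on the work surface. World frame = base frame: x ahead of the robot, y to its left, z up, the work surface at z = 0. Lengths are in m, angles in rad, forces in N, time in s.
With the tool pointing down it reaches from about 0.25 to 0.85 m from the base axis. Payload 12.5 kg.
Tool frame: the origin (TCP) lies at the very end of the fingers, on their centre line; the grasp point (between the pads) lies robot.tcp_to_grasp behind it (robot.tcp_to_grasp is the distance from the TCP to the grasp point, in m); z points along the fingers, y is the line along which they close (so a half turn about z gives the same grasp; the last joint's range is limited). The gripper opens to 93 mm and grips with 3 to 60 N. Pads are 15 mm wide; open, the fingers measure 128 mm over their backs; the gripper's body (75 mm by 188 mm) begins 65 mm behind the grasp point.
Start: joints at [1.199, 0.351, 1.652, -0, 1.139, -0.085], TCP at [0.156, 0.528, 0.219] pointing down, gripper open.
Joint ranges: [-2.75, 2.75], [-0.79, 2.1], [0.01, 2.65], [-1.57, 4.71], [0.07, 3.14], [-2.87, 2.87]. Speed limits (rad/s): [2.22, 2.22, 2.79, 3.14, 3.14, 3.14].

## Interface

Orientations are given as a 3x3 rotation matrix whose columns are the frame's x, y, z axes.
In Python, from rig import robot, viewer, order gives the robot as it stands.
- The arm moves only by the shell command python3 -m jog 'ROWS'. ROWS is JSON, a list of rows, each a list of 7 numbers: the shift along the tool's x, y, z in mm, then the turn, a rotation vector about the tool's x, y, z in degrees, then the finger opening in mm, from 0 to 93. A call has 1 to 10 rows; each row is the pose to reach, as a shift and turn from the pose commanded when the call began, along the tool's axes at that moment; what a row does not reach only later rows make up. A row lasts 1/12 s, in which the tool goes at most 41.7 mm and 7.16 degrees, less where a joint would pass 70% of its speed; a pose out of reach is approached as far as the arm can. A call with a gripper value outside its range is refused whole. The fingers move at their own pace and stop on an object; the grip force is fixed at half the most. Time passes only in rows, so rows that repeat a pose let the fingers close. It gives the time, the measured TCP pose, the force, the opening and the grip force at its end, in the units of the state.
- robot.read_state(): the state, without advancing time (a new reading comes with each control period).
- viewer.grab_frame(name): name is "side" or "top" or "wrist"; returns (picture, depth): 400x640x3 uint8, red, green, blue; 400x640 float32, m along the optical axis (not along the pixel's ray), 0 where there is no reading.
- viewer.camera_model(name): a dict with "mtx" (3x3 intrinsics, pixels), "view" (4x4, takes a point from world to camera coordinates). Camera axes: x right, y down, z forward; pixel columns grow to the right and rows downward; lengths in m; the calibration is good to about 2 mm. A picture is of the moment at which its call begins: read the wrist's pose just before it. camera_model takes no time and is no camera call; for the wrist camera it gives the pose at the moment of the call.
- order.hand_in(): hands the job in; it is judged then, once.
The state is a dict: "t": time; "joint_pos": joint angles; "qd": joint speeds; "joint_efforts": joint torques, N m; "position": TCP position; "orientation": TCP orientation; "ft_force": force on the tool from outside, world axes, zero at the start; "wrist_torque": the same for the moment, N m; "gripper_width": opening from 0.0 (shut) to 1.0 (fully open); "gripper_force": force on a finger pad.
Only numpy, scipy, OpenCV 4.12 (cv2) and the standard library are available. Lean on these libraries where they do the work, as an engineer would, in place of code of your own. Each camera call takes 0.05 s, during which the arm holds its last target. There are 200 camera calls.

## Working session

There is one attempt and no reset: what is moved stays moved. The work goes in short steps, Python scripts to look and compute and a shell command to move; the robot and the scene stay as the last step left them, time stands still between calls to the robot, and variables do not carry over. Pictures are saved under pics/ and viewed, at most 10 in all, crops included, and the job is handed in when it is done.

```bash
mkdir -p pics; ls; python3 - <<'E'
from rig import robot, viewer
import cv2,numpy as np
s=robot.read_state();print(s['t'],s['position'],np.round(s['orientation'],3).tolist(),s['ft_force'],robot.tcp_to_grasp)
for n in('top','side'):
    p,d=viewer.grab_frame(n);cv2.imwrite(f'pics/{n}0.png',p[:,:,::-1]);np.savez(f'pics/{n}0.npz',p=p,d=d,**viewer.camera_model(n))
    print(n,np.round(viewer.camera_model(n)['view'],3).tolist(),viewer.camera_model(n)['mtx'].tolist())
E
```

```text
pics
0.0 [0.1554317  0.52721536 0.21811141] [[-0.959, 0.283, -0.0], [0.283, 0.959, -0.001], [0.0, -0.001, -1.0]] [-0.38480623 -0.32467555  1.4306215 ] 0.0188
top [[-0.009, -1.0, -0.028, 0.097], [-0.989, 0.013, -0.145, 0.545], [0.145, 0.026, -0.989, 1.097], [0.0, 0.0, 0.0, 1.0]] [[454.62255305032437, 0.0, 316.76700696237623], [0.0, 454.62255305032437, 196.91373047630995], [0.0, 0.0, 1.0]]
side [[0.947, -0.321, -0.011, -0.479], [-0.171, -0.473, -0.864, 0.198], [0.273, 0.82, -0.503, 0.74], [0.0, 0.0, 0.0, 1.0]] [[404.6429503316329, 0.0, 320.37703073133616], [0.0, 404.6429503316329, 201.83246141442973], [0.0, 0.0, 1.0]]
```

View pics/top0.png

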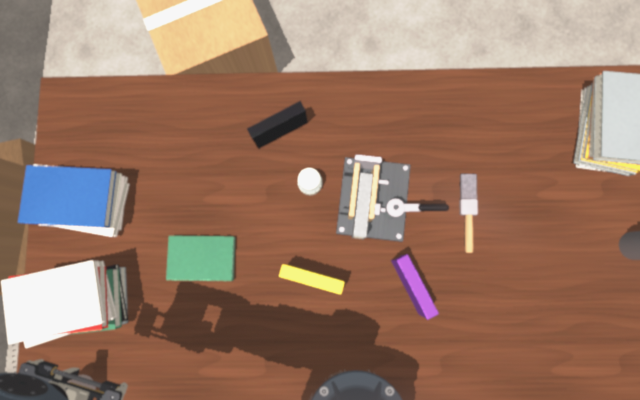

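View pics/side0.png

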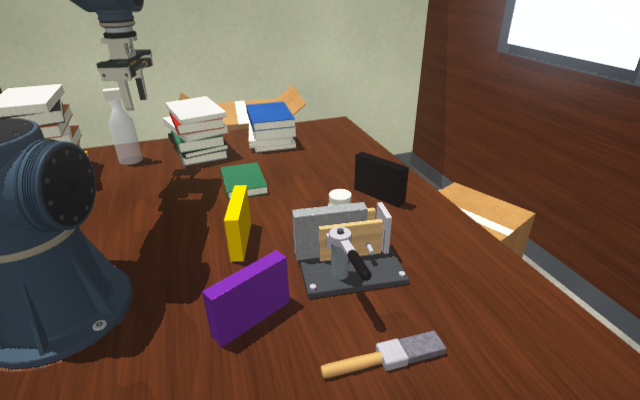

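The top view shows the press at about (375,198), its slot running up the image to the end stop at (368,158), the grey book end at (360,236), the lever hub at (396,207) and the black handle tip at (447,207). The side view agrees, with the hub at (340,235) and the handle running to (366,273). Next I measure these.

```bash
cat > h.py <<'E'
import numpy as np,cv2
def rayplane(px,mtx,view,z):
    px=np.atleast_2d(px).astype(float);R=view[:3,:3];t=view[:3,3];o=-R.T@t
    d=np.c_[px,np.ones(len(px))]@np.linalg.inv(mtx).T@R
    return o+d*((z-o[2])/d[:,2])[:,None]
def cloud(d,mtx,view):
    v,u=np.indices(d.shape);P=np.stack([(u-mtx[0,2])*d/mtx[0,0],(v-mtx[1,2])*d/mtx[1,1],d],-1)
    return (P-view[:3,3])@view[:3,:3]
E
python3 - <<'E'
import numpy as np,cv2
from h import *
f=np.load('pics/top0.npz');p,d,m,v=f['p'],f['d'],f['mtx'],f['view']
C=cloud(d,m,v)
for n,q in dict(bench=(300,300),plate=(400,180),book=(362,215),hub=(396,207),handle=(432,207),jawL=(355,190),jawR=(375,190),stop=(368,158)).items(): print(n,p[q[1],q[0]],np.round(C[q[1],q[0]],3))
c=p[145:250,330:455];cv2.imwrite('pics/crop0.png',cv2.resize(c[:,:,::-1],None,fx=5.5,fy=5.5,interpolation=cv2.INTER_CUBIC)[:600])
E
```

```text
bench [153  99  70] [ 0.291  0.137 -0.004]
plate [131 129 131] [ 0.591 -0.122  0.014]
book [233 230 227] [ 0.492 -0.015  0.116]
hub [135 134 136] [ 0.509 -0.094  0.121]
handle [71 66 66] [ 0.509 -0.177  0.115]
jawL [246 236 191] [ 0.554 -0.002  0.094]
jawR [246 236 190] [ 0.553 -0.049  0.096]
stop [246 245 245] [ 0.628 -0.033  0.109]
```

View pics/crop0.png

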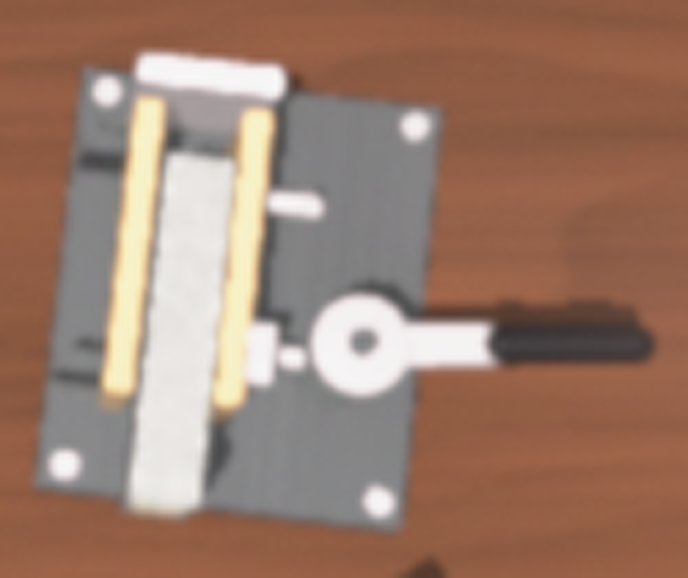

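The crop shows the plate corners at (85,68), (440,105), (402,530) and (38,487). The hub is at (360,345), the handle runs (493..652,343), and the book's top runs from y=155 to about y=508 with its near edge at x=128..200. The stop is at (135..287,55..95).

```bash
python3 - <<'E'
import numpy as np,cv2
from h import *
f=np.load('pics/top0.npz');m,v=f['mtx'],f['view']
w=lambda q,z:rayplane(np.array(q)/5.5+[330,145]-0.4,m,v,z)[:,:2]
c=w([(85,68),(440,105),(402,530),(38,487)],.015)
print('corners',c.round(4).tolist())
L=np.array([(.1,.055),(.1,-.115),(-.1,-.115),(-.1,.055)])
a=L-L.mean(0);b=c-c.mean(0)
th=np.arctan2((a[:,0]*b[:,1]-a[:,1]*b[:,0]).sum(),(a*b).sum());R=np.array([[np.cos(th),-np.sin(th)],[np.sin(th),np.cos(th)]])
o=c.mean(0)-R@L.mean(0);print('yaw',th,np.degrees(th),'origin',o,'resid mm',((L@R.T+o-c)*1e3).round(1).tolist())
hub=w([(360,345)],.121);h=w([(493,343),(652,343)],.107)
print('pivot from press',R@[-.03,-.075]+o,'hub',hub,'handle',h, np.linalg.norm(h-hub,axis=1))
print('hub in press',(hub-o)@R,'handle',(h-o)@R)
bk=w([(128,500),(200,508),(167,155),(235,160)],.12);print('book in press',((bk-o)@R).round(4).tolist(),'world',bk.round(4).tolist())
st=w([(150,95),(275,100),(140,55),(285,70)],.105);print('stop in press',((st-o)@R).round(4).tolist())
E
```

```text
corners [[0.654, 0.0176], [0.6336, -0.148], [0.4357, -0.123], [0.4571, 0.0428]]
yaw -0.1258345307727527 -7.209787530287811 origin [ 0.54884256 -0.02289327] resid mm [[1.0, 1.5], [0.0, -1.6], [-0.5, -1.4], [-0.6, 1.5]]
pivot from press [ 0.50966706 -0.09353518] hub [[ 0.50812979 -0.09137239]] handle [[ 0.50997533 -0.14963762]
 [ 0.50913195 -0.21659671]] [0.05829445 0.12522832]
hub in press [[-0.03179655 -0.07304724]] handle [[-0.02265316 -0.13062016]
 [-0.01508633 -0.19715567]]
book in press [[-0.1074, 0.0166], [-0.1073, -0.0135], [0.0402, 0.0155], [0.0412, -0.0134]] world [[0.4444, 0.007], [0.4407, -0.0228], [0.5907, -0.0126], [0.5881, -0.0413]]
stop in press [[0.0688, 0.0249], [0.0726, -0.029], [0.086, 0.031], [0.0863, -0.032]]
```

Press origin is about (0.549,-0.023) with yaw -7.2°. The book is about 33.5 mm short, with its near end at press x=-0.107. I'll move above the point behind the book with the fingers shut and tool x parallel to the slot.

```bash
cat >> h.py <<'E'
O=np.array([.5488,-.0229]);TH=-.1258
RP=np.array([[np.cos(TH),-np.sin(TH)],[np.sin(TH),np.cos(TH)]])
def delta(x,y,z,face):
    "tool-axes shift (mm) and turn (deg) to press point x,y at height z, tool x at press-yaw face (deg), pointing down"
    from rig import robot
    from scipy.spatial.transform import Rotation as Ro
    s=robot.read_state();R=np.array(s['orientation']);w=np.r_[RP@[x,y]+O,z]
    a=TH+np.radians(face);G=np.array([[np.cos(a),np.sin(a),0],[np.sin(a),-np.cos(a),0],[0,0,-1]])
    return ((w-s['position'])@R*1e3).round(1),np.degrees(Ro.from_matrix(R.T@G).as_rotvec()).round(2)
def here():
    from rig import robot
    s=robot.read_state();R=np.array(s['orientation']);F=np.array(s['ft_force'])
    print('t',round(s['t'],2),'press xy',((np.array(s['position'])[:2]-O)@RP*1e3).round(1),'z',round(s['position'][2]*1e3,1),'yaw',np.degrees(np.arctan2(R[1,0],R[0,0])-TH).round(1),'Fpress',(F[:2]@RP).round(1),F[2].round(1))
E
python3 -m jog '[[-400,-436,0,0,0,-9.2,0],[-400,-436,0,0,0,-9.2,0],[-400,-436,0,0,0,-9.2,0],[-400,-436,0,0,0,-9.2,0],[-400,-436,0,0,0,-9.2,0],[-400,-436,0,0,0,-9.2,0],[-400,-436,0,0,0,-9.2,0],[-400,-436,0,0,0,-9.2,0],[-400,-436,0,0,0,-9.2,0],[-400,-436,0,0,0,-9.2,0]]'
python3 -c "
from h import *
here();print(delta(-.135,.0015,.218,180))"
```

```text
t: 0.93
position: [0.339, 0.1516, 0.2187]
orientation: [[-0.992, 0.126, 0.0], [0.126, 0.992, 0.0], [-0.0, 0.0, -1.0]]
ft_force: [1.8, 0.5, -0.4]
gripper_width: 0.33
gripper_force: 0.0
t 0.93 press xy [-230.   146.8] z 218.7 yaw 180.0 Fpress [1.7 0.7] -0.4
(array([ -95.1, -145.3,    0.7]), array([ 0.01,  0.01, -0.01]))
```

```bash

python3 -m jog '[[-95,-145,0,0,0,0,0],[-95,-145,0,0,0,0,0],[-95,-145,0,0,0,0,0],[-95,-145,0,0,0,0,0],[-95,-145,0,0,0,0,0],[-95,-145,0,0,0,0,0],[-95,-145,0,0,0,0,0]]' >/dev/null
python3 -m jog '[[0,0,30,0,0,0,0],[0,0,60,0,0,0,0],[0,0,90,0,0,0,0],[0,0,120,0,0,0,0],[0,0,140,0,0,0,0],[0,0,153,0,0,0,0],[0,0,153,0,0,0,0],[0,0,153,0,0,0,0],[0,0,153,0,0,0,0]]'
python3 - <<'E'
from h import *
from rig import viewer
here();print(delta(-.115-.0075,.0015,.065,180))
p,d=viewer.grab_frame('side');cv2.imwrite('pics/side1.png',p[:,:,::-1])
p,d=viewer.grab_frame('top');cv2.imwrite('pics/top1.png',cv2.resize(p[130:270,320:470,::-1],None,fx=4,fy=4,interpolation=cv2.INTER_CUBIC))
E
```

```text
t: 2.27
position: [0.415, -0.0015, 0.0665]
orientation: [[-0.992, 0.125, 0.001], [0.125, 0.992, -0.0], [-0.001, 0.0, -1.0]]
ft_force: [0.3, -0.4, 0.1]
gripper_width: 0.008
gripper_force: 0.0
t 2.27 press xy [-135.4    4.4] z 66.5 yaw 180.1 Fpress [ 0.4 -0.4] 0.1
(array([-12.9,  -3. ,   1.5]), array([0.  , 0.06, 0.05]))
```

View pics/side1.png

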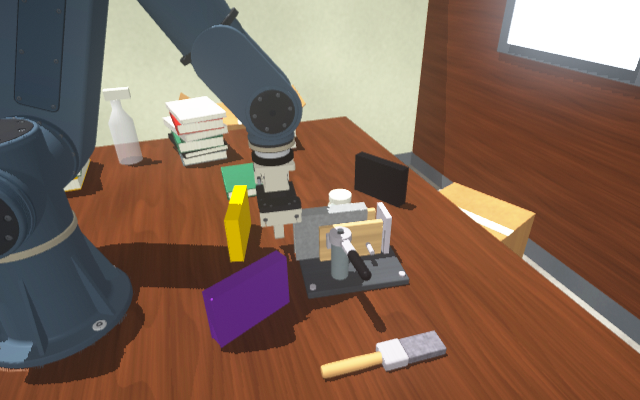

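The side view shows the fingers at (280,230), just short of the book's near end at (297,235) and clear of the yellow book. I'll push gently along the slot.

```bash

python3 -m jog '[[-3,-3,0,0,0,0,0],[-6,-3,0,0,0,0,0],[-9,-3,0,0,0,0,0],[-12,-3,0,0,0,0,0],[-14,-3,0,0,0,0,0],[-16,-3,0,0,0,0,0],[-18,-3,0,0,0,0,0],[-20,-3,0,0,0,0,0],[-21,-3,0,0,0,0,0],[-22,-3,0,0,0,0,0]]' >/dev/null
python3 -c "from h import *;here()"
python3 -m jog '[[-1,0,0,0,0,0,0],[-2,0,0,0,0,0,0],[-3,0,0,0,0,0,0],[-4,0,0,0,0,0,0],[-5,0,0,0,0,0,0],[-6,0,0,0,0,0,0],[-7,0,0,0,0,0,0],[-8,0,0,0,0,0,0],[-9,0,0,0,0,0,0],[-10,0,0,0,0,0,0]]' >/dev/null
python3 -c "from h import *;here()"
```

```text
t 3.2 press xy [-114.1    0.6] z 65.5 yaw 180.0 Fpress [-4.3  0.1] 2.8
t 4.03 press xy [-103.5    0.6] z 65.6 yaw 180.0 Fpress [-0.5  0.1] -0.9
```

```bash

python3 -m jog '[[-1,0,0,0,0,0,0],[-2.5,0,0,0,0,0,0],[-4,0,0,0,0,0,0],[-5.5,0,0,0,0,0,0],[-7,0,0,0,0,0,0],[-8.5,0,0,0,0,0,0],[-10,0,0,0,0,0,0],[-11.5,0,0,0,0,0,0],[-13,0,0,0,0,0,0],[-14,0,0,0,0,0,0]]' >/dev/null
python3 -c "from h import *;here()"
python3 -m jog '[[-0.5,0,0,0,0,0,0],[-1,0,0,0,0,0,0],[-1.5,0,0,0,0,0,0],[-2,0,0,0,0,0,0],[-2.5,0,0,0,0,0,0],[-3,0,0,0,0,0,0]]' >/dev/null
python3 -c "from h import *;here()"
```

```text
t 4.87 press xy [-89.3   0.6] z 65.6 yaw 180.0 Fpress [-0.7  0.2] -0.8
t 5.37 press xy [-86.5   0.6] z 65.6 yaw 180.0 Fpress [-1.3  0.6] -0.1
```

Now I creep to the stop in small steps, reading the force each time.

```bash

python3 -m jog '[[-0.5,0,0,0,0,0,0],[-1,0,0,0,0,0,0],[-1.5,0,0,0,0,0,0],[-2,0,0,0,0,0,0]]' >/dev/null
python3 -c "from h import *;here()"
python3 -m jog '[[-0.4,0,0,0,0,0,0],[-0.8,0,0,0,0,0,0],[-0.8,0,0,0,0,0,0]]' >/dev/null
python3 -c "from h import *;here()"
python3 -m jog '[[-0.4,0,0,0,0,0,0],[-0.8,0,0,0,0,0,0],[-0.8,0,0,0,0,0,0]]' >/dev/null
python3 -c "from h import *;here()"
```

```text
t 5.7 press xy [-84.5   0.6] z 65.6 yaw 180.0 Fpress [-0.5  0.8] -1.5
t 5.95 press xy [-83.7   0.6] z 65.6 yaw 180.0 Fpress [-0.6 -0.2] -1.9
t 6.2 press xy [-82.8   0.6] z 65.7 yaw 180.0 Fpress [-1.3  0. ] -1.0
```

```bash

python3 -m jog '[[-0.4,0,0,0,0,0,0],[-0.6,0,0,0,0,0,0],[-0.6,0,0,0,0,0,0]]' >/dev/null
python3 -c "from h import *;here()"
python3 -m jog '[[-0.3,0,0,0,0,0,0],[-0.6,0,0,0,0,0,0],[-0.6,0,0,0,0,0,0]]' >/dev/null
python3 -c "from h import *;here()"
python3 -m jog '[[-0.3,0,0,0,0,0,0],[-0.5,0,0,0,0,0,0],[-0.5,0,0,0,0,0,0]]' >/dev/null
python3 -c "from h import *;here()"
```

```text
t 6.45 press xy [-82.3   0.6] z 65.6 yaw 180.0 Fpress [-0.9  0.2] 0.1
t 6.7 press xy [-81.7   0.6] z 65.7 yaw 180.0 Fpress [-1.3  0.3] -1.2
t 6.95 press xy [-81.2   0.6] z 65.6 yaw 180.0 Fpress [-0.9 -0. ] -0.4
```

```bash

python3 -m jog '[[-0.3,0,0,0,0,0,0],[-0.5,0,0,0,0,0,0],[-0.5,0,0,0,0,0,0]]' >/dev/null
python3 -c "from h import *;here()"
python3 -m jog '[[-0.3,0,0,0,0,0,0],[-0.5,0,0,0,0,0,0],[-0.5,0,0,0,0,0,0]]' >/dev/null
python3 -c "from h import *;here()"
python3 -m jog '[[-0.3,0,0,0,0,0,0],[-0.5,0,0,0,0,0,0],[-0.5,0,0,0,0,0,0]]' >/dev/null
python3 -c "from h import *;here()"
python3 -c "
from h import *
from rig import viewer
p,d=viewer.grab_frame('side');cv2.imwrite('pics/side2.png',cv2.resize(p[150:330,230:440,::-1],None,fx=3.3,fy=3.3,interpolation=cv2.INTER_CUBIC))"
```

```text
t 7.2 press xy [-80.7   0.6] z 65.6 yaw 180.0 Fpress [-1.3 -1. ] -1.0
t 7.45 press xy [-80.6   0.6] z 65.6 yaw 180.0 Fpress [-4.6 -0.6] 2.3
t 7.7 press xy [-80.7   0.6] z 65.6 yaw 180.0 Fpress [-8.4  0. ] 6.4
```

View pics/side2.png

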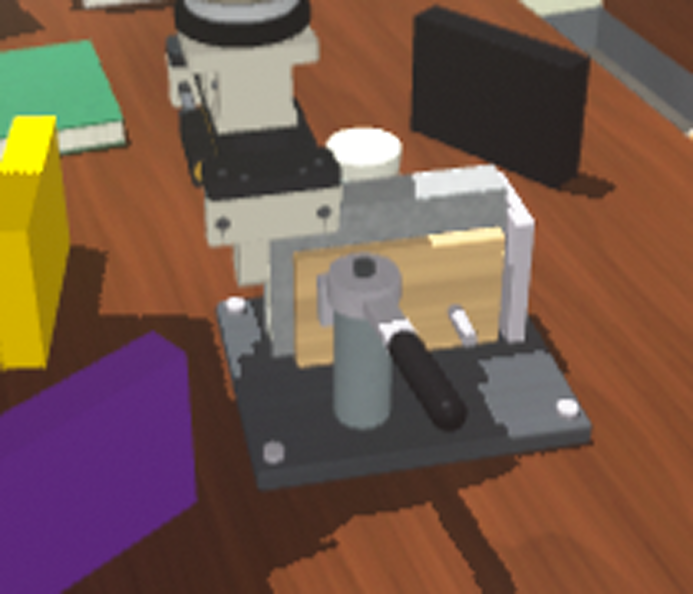

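The view shows the book's spine running under the end stop's top at (505,185), so there is no gap. The push force rises with no further travel, so it is seated. I'll back off, lift and go to the lever.

```bash

python3 -m jog '[[1,0,0,0,0,0,0],[3,0,0,0,0,0,0],[8,0,0,0,0,0,0],[16,0,0,0,0,0,0],[26,0,0,0,0,0,0],[30,0,0,0,0,0,0],[30,0,-40,0,0,0,0],[30,0,-80,0,0,0,0],[30,0,-105,0,0,0,0],[30,0,-105,0,0,0,0]]' >/dev/null
python3 - <<'E'
from h import *
from rig import robot,viewer
here();print(np.round(robot.read_state()['joint_pos'],2));print(delta(-.08,-.168,.17,187),delta(-.08,-.168,.088,187))
p,d=viewer.grab_frame('top');cv2.imwrite('pics/top2.png',cv2.resize(p[145:250,330:455,::-1],None,fx=5.5,fy=5.5,interpolation=cv2.INTER_CUBIC))
E
```

```text
t 8.58 press xy [-107.8    0.7] z 175.2 yaw 180.0 Fpress [0.8 0.4] 0.6
[-0.13  0.21  1.97 -0.    0.96 -1.57]
(array([ -27.8, -168.7,    5.4]), array([-0.03,  0.46, -7.02])) (array([ -27.1, -168.7,   87.4]), array([-0.03,  0.46, -7.02]))
```

View pics/top2.png

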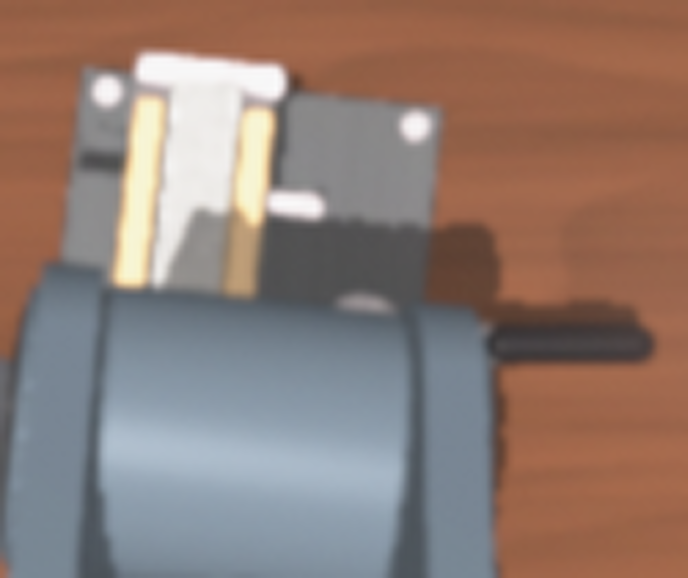

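The view shows the book's top meeting the stop at (200,90), straight between the jaws. The handle is unchanged. Joint 6 would run out of range over the sweep, so I'll turn the tool a half turn and push with its other face.

```bash

python3 -m jog '[[-28,-168,5,0,0,7,0],[-28,-168,5,0,0,14,0],[-28,-168,5,0,0,21,0],[-28,-168,5,0,0,28,0],[-28,-168,5,0,0,35,0],[-28,-168,5,0,0,42,0],[-28,-168,5,0,0,49,0],[-28,-168,5,0,0,56,0],[-28,-168,5,0,0,63,0],[-28,-168,5,0,0,70,0]]' >/dev/null
python3 -m jog '[[0,0,0,0,0,7,0],[0,0,0,0,0,14,0],[0,0,0,0,0,21,0],[0,0,0,0,0,28,0],[0,0,0,0,0,35,0],[0,0,0,0,0,42,0],[0,0,0,0,0,49,0],[0,0,0,0,0,56,0],[0,0,0,0,0,63,0],[0,0,0,0,0,70,0]]' >/dev/null
python3 -m jog '[[0,0,0,0,0,7,0],[0,0,0,0,0,14,0],[0,0,0,0,0,21,0],[0,0,0,0,0,28,0],[0,0,0,0,0,33,0],[0,0,0,0,0,33,0],[0,0,0,0,0,33,0]]' >/dev/null
python3 -c "
from h import *
from rig import robot
here();print(np.round(robot.read_state()['joint_pos'],2));print(delta(-.075,-.168,.088,7))"
```

```text
t 10.88 press xy [ -82.4 -167.2] z 164.6 yaw 7.1 Fpress [-0.1  0.3] -0.2
[-0.48  0.3   1.88 -0.    0.97  1.09]
(array([ 7.4,  1.8, 76.6]), array([-0.04,  0.08,  0.14]))
```

```bash

python3 -m jog '[[7,2,20,0,0,0,0],[7,2,45,0,0,0,0],[7,2,65,0,0,0,0],[7,2,76,0,0,0,0],[7,2,76,0,0,0,0],[7,2,76,0,0,0,0]]' >/dev/null
python3 -c "from h import *;here()"
python3 -m jog '[[5,0,0,0,0,0,0],[11,0,0,0,0,0,0],[17,0,0,0,0,0,0],[22,0,0,0,0,0,0],[26,0,0,0,0,0,0],[29,0,0,0,0,0,0],[31,0,0,0,0,0,0],[32,0,0,0,0,0,0],[32,0,0,0,0,0,0]]' >/dev/null
python3 - <<'E'
from h import *
from rig import viewer
here()
p,d=viewer.grab_frame('side');cv2.imwrite('pics/side3.png',cv2.resize(p[150:330,230:440,::-1],None,fx=3.3,fy=3.3,interpolation=cv2.INTER_CUBIC))
# arc plan: tool-frame rows for rotating tool about the pivot by k degrees
from rig import robot
s=robot.read_state();R=np.array(s['orientation']);piv=np.r_[RP@[-.03,-.075]+O,s['position'][2]]
print('pivot in tool mm',((piv-s['position'])@R*1e3).round(1))
E
```

```text
t 11.38 press xy [ -75.  -168.4] z 89.2 yaw 7.1 Fpress [ 0.2 -0.7] 0.3
t 12.13 press xy [ -42.8 -164.6] z 89.6 yaw 7.0 Fpress [-0.6 -0.3] 0.1
pivot in tool mm [ 23.7 -87.4   0. ]
```

View pics/side3.png

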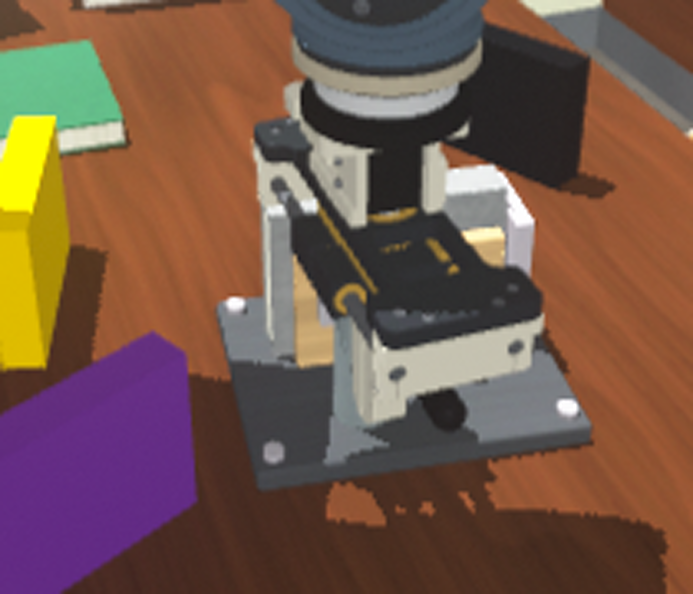

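The view shows the fingers at (385,395), just behind the handle (440,410) with a small gap, and the body is clear above. I'll move to a radius of about 95 mm and make contact.

```bash

python3 -m jog '[[1,3,0,0,0,0,0],[2,6,0,0,0,0,0],[3,8,0,0,0,0,0],[4,8,0,0,0,0,0],[5,8,0,0,0,0,0],[6,8,0,0,0,0,0],[7,8,0,0,0,0,0],[7,8,0,0,0,0,0]]' >/dev/null
cat >> h.py <<'E'
def arc(adv,step,n=10):
    "rows (rounded) that turn tool about pivot anticlockwise by step deg each, keeping tool x-offset of pivot adv mm"
    from rig import robot
    s=robot.read_state();R=np.array(s['orientation']);piv=np.r_[RP@[-.03,-.075]+O,s['position'][2]]
    P=((piv-s['position'])@R*1e3)[:2];print('pivot in tool',P.round(1))
    for i in range(1,n+1):
        k=-np.radians(step*i);c,sn=np.cos(k),np.sin(k);Q=np.array([P[0]+(adv-P[0])*min(1,i/4),P[1]+(-95-P[1])*min(1,i/4)])
        x=P-np.array([[c,-sn],[sn,c]])@Q
        print([float(round(x[0],1)),float(round(x[1],1)),0,0,0,-step*i,0],end=',')
    print()
E
python3 -c "from h import *;here();arc(16.7,3)"
```

```text
t 12.85 press xy [ -35.1 -171.7] z 89.5 yaw 7.0 Fpress [-2.  -1.1] 0.7
pivot in tool [ 16.9 -95.4]
[5.1, 0.7, 0, 0, 0, -3, 0],[10.1, 1.0, 0, 0, 0, -6, 0],[15.2, 1.2, 0, 0, 0, -9, 0],[20.3, 1.0, 0, 0, 0, -12, 0],[25.3, 0.7, 0, 0, 0, -15, 0],[30.3, 0.1, 0, 0, 0, -18, 0],[35.3, -0.7, 0, 0, 0, -21, 0],[40.3, -1.8, 0, 0, 0, -24, 0],[45.1, -3.1, 0, 0, 0, -27, 0],[49.9, -4.7, 0, 0, 0, -30, 0],
```

```bash

python3 -m jog '[[1.7,0,0,0,0,-1,0],[3.4,0.5,0,0,0,-2,0],[6.8,0.9,0,0,0,-4,0],[10.1,1,0,0,0,-6,0],[13.5,1.1,0,0,0,-8,0],[16.9,1.1,0,0,0,-10,0],[20.3,1,0,0,0,-12,0],[23.6,0.8,0,0,0,-14,0],[27,0.5,0,0,0,-16,0],[30.3,0.1,0,0,0,-18,0]]' >/dev/null
python3 -c "from h import *;here();arc(16.7,2.5)"
```

```text
t 13.68 press xy [  -4.8 -168.7] z 89.6 yaw 25.1 Fpress [-2.8 -6. ] 0.5
pivot in tool [ 17.  -95.5]
[4.2, 0.5, 0, 0, 0, -2.5, 0],[8.5, 0.8, 0, 0, 0, -5.0, 0],[12.8, 1.0, 0, 0, 0, -7.5, 0],[17.0, 0.9, 0, 0, 0, -10.0, 0],[21.2, 0.8, 0, 0, 0, -12.5, 0],[25.4, 0.6, 0, 0, 0, -15.0, 0],[29.6, 0.1, 0, 0, 0, -17.5, 0],[33.8, -0.5, 0, 0, 0, -20.0, 0],[37.9, -1.4, 0, 0, 0, -22.5, 0],[42.0, -2.4, 0, 0, 0, -25.0, 0],
```

```bash

python3 -m jog '[[4.2,0.5,0,0,0,-2.5,0],[8.5,0.8,0,0,0,-5,0],[12.8,1,0,0,0,-7.5,0],[17,0.9,0,0,0,-10,0],[21.2,0.8,0,0,0,-12.5,0],[25.4,0.6,0,0,0,-15,0],[29.6,0.1,0,0,0,-17.5,0],[33.8,-0.5,0,0,0,-20,0],[37.9,-1.4,0,0,0,-22.5,0],[42,-2.4,0,0,0,-25,0]]' >/dev/null
python3 -c "from h import *;here();arc(16.7,2.5)"
```

```text
t 14.52 press xy [  32.7 -149. ] z 89.7 yaw 50.2 Fpress [-1.6 -6.6] -0.5
pivot in tool [ 16.6 -95.5]
[4.2, 0.5, 0, 0, 0, -2.5, 0],[8.3, 0.8, 0, 0, 0, -5.0, 0],[12.5, 1.0, 0, 0, 0, -7.5, 0],[16.7, 0.9, 0, 0, 0, -10.0, 0],[20.9, 0.8, 0, 0, 0, -12.5, 0],[25.1, 0.6, 0, 0, 0, -15.0, 0],[29.3, 0.1, 0, 0, 0, -17.5, 0],[33.4, -0.6, 0, 0, 0, -20.0, 0],[37.5, -1.4, 0, 0, 0, -22.5, 0],[41.6, -2.4, 0, 0, 0, -25.0, 0],
```

```bash

python3 -m jog '[[4.2,0.5,0,0,0,-2.5,0],[8.3,0.8,0,0,0,-5,0],[12.5,1,0,0,0,-7.5,0],[16.7,0.9,0,0,0,-10,0],[20.9,0.8,0,0,0,-12.5,0],[25.1,0.6,0,0,0,-15,0],[29.3,0.1,0,0,0,-17.5,0],[33.4,-0.6,0,0,0,-20,0],[37.5,-1.4,0,0,0,-22.5,0],[41.6,-2.4,0,0,0,-25,0]]' >/dev/null
python3 -c "from h import *;here();arc(16.7,.5)"
```

```text
t 15.35 press xy [  58.  -115.6] z 89.8 yaw 75.1 Fpress [ 1.  -5.5] -1.2
pivot in tool [ 16.6 -95.5]
[0.8, 0.0, 0, 0, 0, -0.5, 0],[1.6, 0.0, 0, 0, 0, -1.0, 0],[2.4, 0.1, 0, 0, 0, -1.5, 0],[3.3, 0.1, 0, 0, 0, -2.0, 0],[4.1, 0.2, 0, 0, 0, -2.5, 0],[4.9, 0.3, 0, 0, 0, -3.0, 0],[5.8, 0.4, 0, 0, 0, -3.5, 0],[6.6, 0.5, 0, 0, 0, -4.0, 0],[7.4, 0.5, 0, 0, 0, -4.5, 0],[8.3, 0.6, 0, 0, 0, -5.0, 0],
```

```bash

python3 -m jog '[[0.8,0,0,0,0,-0.5,0],[1.6,0,0,0,0,-1,0],[2.4,0.1,0,0,0,-1.5,0],[3.3,0.1,0,0,0,-2,0],[4.1,0.2,0,0,0,-2.5,0],[4.9,0.3,0,0,0,-3,0],[5.8,0.4,0,0,0,-3.5,0],[6.6,0.5,0,0,0,-4,0],[7.4,0.5,0,0,0,-4.5,0],[8.3,0.6,0,0,0,-5,0]]' >/dev/null
python3 -c "from h import *;here()"
python3 -m jog '[[0.8,0,0,0,0,-0.5,0],[1.6,0,0,0,0,-1,0],[1.6,0,0,0,0,-1,0]]' >/dev/null
python3 -c "from h import *;here()"
python3 -m jog '[[0.8,0,0,0,0,-0.5,0],[1.6,0,0,0,0,-1,0],[1.6,0,0,0,0,-1,0]]' >/dev/null
python3 -c "from h import *;here()"
```

```text
t 16.18 press xy [  61.  -107.9] z 89.9 yaw 80.1 Fpress [ 3.3 -7. ] -1.6
t 16.43 press xy [  61.4 -106.3] z 89.9 yaw 81.1 Fpress [ 3.7 -5.9] -1.8
t 16.68 press xy [  61.7 -104.7] z 90.0 yaw 82.1 Fpress [ 4.4 -6.5] -2.7
```

```bash

python3 -m jog '[[0.5,0,0,0,0,-0.3,0],[1,0,0,0,0,-0.6,0],[1,0,0,0,0,-0.6,0]]' >/dev/null
python3 -c "from h import *;here()"
python3 -m jog '[[0.4,0,0,0,0,-0.2,0],[0.8,0,0,0,0,-0.5,0],[0.8,0,0,0,0,-0.5,0]]' >/dev/null
python3 -c "from h import *;here()"
python3 -m jog '[[0.4,0,0,0,0,-0.2,0],[0.8,0,0,0,0,-0.5,0],[0.8,0,0,0,0,-0.5,0]]' >/dev/null
python3 -c "from h import *;here()"
```

```text
t 16.93 press xy [  61.9 -103.8] z 90.0 yaw 82.6 Fpress [ 4.  -6.5] -1.6
t 17.18 press xy [  62.1 -103. ] z 90.0 yaw 83.1 Fpress [ 4.8 -7.2] -1.2
t 17.43 press xy [  62.2 -102.3] z 90.1 yaw 83.6 Fpress [ 5.1 -7.2] -2.0
```

```bash

for i in 1; do
python3 -m jog '[[0.4,0,0,0,0,-0.2,0],[0.8,0,0,0,0,-0.5,0],[0.8,0,0,0,0,-0.5,0]]' >/dev/null
python3 -c "from h import *;here()"
python3 -m jog '[[0.4,0,0,0,0,-0.2,0],[0.8,0,0,0,0,-0.5,0],[0.8,0,0,0,0,-0.5,0]]' >/dev/null
python3 -c "from h import *;here()"
python3 -m jog '[[0.4,0,0,0,0,-0.2,0],[0.8,0,0,0,0,-0.5,0],[0.8,0,0,0,0,-0.5,0]]' >/dev/null
python3 -c "from h import *;here()"
done
```

```text
t 17.68 press xy [  62.3 -101.4] z 90.1 yaw 84.1 Fpress [ 5.4 -7.7] -1.3
t 17.93 press xy [  62.4 -100.7] z 90.1 yaw 84.6 Fpress [ 4.4 -6.9] -1.6
t 18.18 press xy [ 62.5 -99.9] z 90.1 yaw 85.1 Fpress [ 6.  -7.6] -2.1
```

```bash

python3 -m jog '[[0.4,0,0,0,0,-0.2,0],[0.8,0,0,0,0,-0.5,0],[0.8,0,0,0,0,-0.5,0]]' >/dev/null
python3 -c "from h import *;here()"
python3 -m jog '[[0.4,0,0,0,0,-0.2,0],[0.8,0,0,0,0,-0.5,0],[0.8,0,0,0,0,-0.5,0]]' >/dev/null
python3 -c "from h import *;here()"
python3 -m jog '[[0.4,0,0,0,0,-0.2,0],[0.8,0,0,0,0,-0.5,0],[0.8,0,0,0,0,-0.5,0]]' >/dev/null
python3 -c "from h import *;here()"
```

```text
t 18.43 press xy [ 62.6 -99.1] z 90.1 yaw 85.6 Fpress [ 5.5 -7.5] -2.2
t 18.68 press xy [ 62.8 -98.3] z 90.1 yaw 86.1 Fpress [ 5.4 -7.8] -2.6
t 18.93 press xy [ 62.9 -97.5] z 90.2 yaw 86.6 Fpress [ 5.6 -7.2] -2.1
```

```bash

python3 -m jog '[[0.4,0,0,0,0,-0.2,0],[0.8,0,0,0,0,-0.5,0],[0.8,0,0,0,0,-0.5,0]]' >/dev/null
python3 -c "from h import *;here()"
```

```text
t 19.18 press xy [ 62.9 -96.7] z 90.2 yaw 87.1 Fpress [ 5.  -7.5] -2.5
```

```bash

python3 -m jog '[[0.4,0,0,0,0,-0.2,0],[0.8,0,0,0,0,-0.5,0],[0.8,0,0,0,0,-0.5,0]]' >/dev/null
python3 -c "from h import *;here()"
python3 -m jog '[[0.4,0,0,0,0,-0.2,0],[0.8,0,0,0,0,-0.5,0],[0.8,0,0,0,0,-0.5,0]]' >/dev/null
python3 -c "from h import *;here()"
python3 -m jog '[[0.4,0,0,0,0,-0.2,0],[0.8,0,0,0,0,-0.5,0],[0.8,0,0,0,0,-0.5,0]]' >/dev/null
python3 -c "from h import *;here()"
```

```text
t 19.43 press xy [ 63. -96.] z 90.2 yaw 87.6 Fpress [ 6.9 -6. ] -0.7
t 19.68 press xy [ 63.1 -95.2] z 90.2 yaw 88.1 Fpress [ 6.8 -7.8] -3.2
t 19.93 press xy [ 63.2 -94.9] z 90.2 yaw 88.6 Fpress [  5.5 -10.3] -2.0
```

```bash

python3 -m jog '[[0.4,0,0,0,0,-0.2,0],[0.8,0,0,0,0,-0.5,0],[0.8,0,0,0,0,-0.5,0]]' >/dev/null
python3 -c "from h import *;here()"
python3 -m jog '[[0.4,0,0,0,0,-0.2,0],[0.8,0,0,0,0,-0.5,0],[0.8,0,0,0,0,-0.5,0]]' >/dev/null
python3 -c "from h import *;here()"
```

```text
t 20.18 press xy [ 63.3 -94.5] z 90.3 yaw 89.1 Fpress [  5.5 -13.4] -2.9
t 20.43 press xy [ 63.4 -94.2] z 90.4 yaw 89.6 Fpress [  5.5 -16.8] -2.8
```

The stop has been reached: force climbs while the handle hardly moves. I'll press on to about 20 N and hold.

```bash

python3 -m jog '[[0.4,0,0,0,0,0,0],[0.6,0,0,0,0,0,0],[0.6,0,0,0,0,0,0]]' >/dev/null
python3 -c "from h import *;here()"
python3 -m jog '[[0.3,0,0,0,0,0,0],[0.3,0,0,0,0,0,0],[0.3,0,0,0,0,0,0],[0.3,0,0,0,0,0,0],[0.3,0,0,0,0,0,0],[0.3,0,0,0,0,0,0],[0.3,0,0,0,0,0,0],[0.3,0,0,0,0,0,0],[0.3,0,0,0,0,0,0],[0.3,0,0,0,0,0,0]]' >/dev/null
python3 -c "from h import *;here()"
```

```text
t 20.68 press xy [ 63.4 -94. ] z 90.4 yaw 89.6 Fpress [  6.1 -18.9] -1.6
t 21.52 press xy [ 63.4 -93.9] z 90.4 yaw 89.6 Fpress [  6.1 -20.3] -2.3
```

```bash

python3 -m jog '[[0,0,0,0,0,0,0],[0,0,0,0,0,0,0],[0,0,0,0,0,0,0],[0,0,0,0,0,0,0],[0,0,0,0,0,0,0],[0,0,0,0,0,0,0]]' >/dev/null
python3 -m jog '[[-1,0,0,0,0,0,0],[-3,0,0,0,0,0,0],[-6,0,0,0,0,0,0],[-12,0,0,0,0,0,0],[-20,0,0,0,0,0,0],[-28,0,0,0,0,0,0],[-28,0,-40,0,0,0,0],[-28,0,-80,0,0,0,0],[-28,0,-120,0,0,0,0],[-28,0,-140,0,0,0,0]]' >/dev/null
python3 -m jog '[[-40,0,0,0,0,0,0],[-80,0,0,0,0,0,0],[-120,0,0,0,0,0,0],[-150,0,0,0,0,0,0],[-150,0,0,0,0,0,0],[-150,0,0,0,0,0,0],[-150,0,0,0,0,0,0],[-150,0,0,0,0,0,0]]' >/dev/null
python3 - <<'E'
from h import *
from rig import viewer
here()
p,d=viewer.grab_frame('top');cv2.imwrite('pics/top3.png',cv2.resize(p[145:250,330:455,::-1],None,fx=5.5,fy=5.5,interpolation=cv2.INTER_CUBIC))
p,d=viewer.grab_frame('side');cv2.imwrite('pics/side4.png',p[:,:,::-1])
E
```

```text
t 23.52 press xy [  60.1 -267.8] z 229.7 yaw 89.6 Fpress [ 0.4 -0.5] 0.5
```

View pics/top3.png

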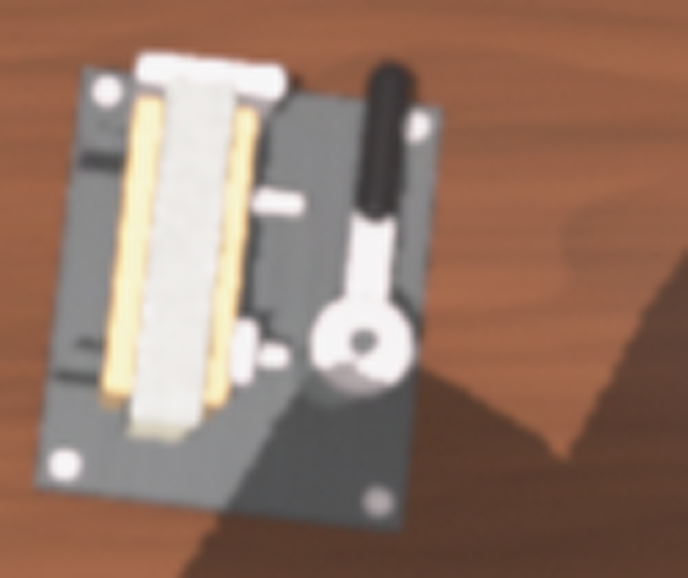

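View pics/side4.png

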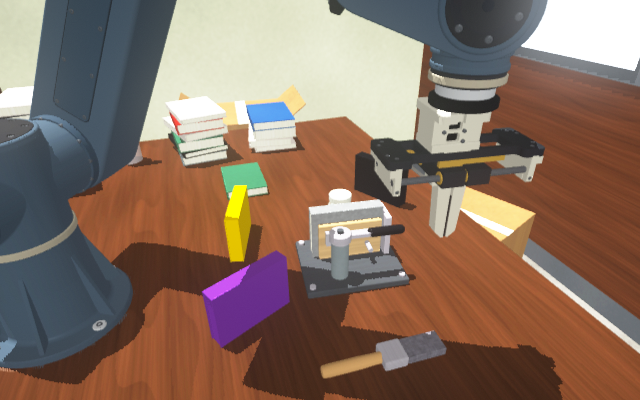

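The top view shows the handle turned to point along the slot, tip at (390,70), with the book clamped by the jaw and still against the stop at (200,85). In the side view the jar, brush and spare book have not moved, and the gripper is clear. I'm handing in.

```bash
python3 -c "
from rig import order
print(order.hand_in())"
```

```text
the job is handed in; nothing more can be done
None
```

The job is handed in, with no verdict returned: the book is seated against the end stop and clamped, the lever was held on its end stop at about 20 N for over a second, and the robot is clear of everything.

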